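# Refit the bearings on a microscope arm's pivot

### The job

Refit the pivot of the microscope's swing arm: take the large bearing, the slotted spacer sleeve and the small bearing off the sloped rack and thread them onto the stepped upright spindle in that order, widest at the bottom. Push each bearing down past its rubber O-ring until it is fully home, and turn the sleeve by feel until its slots drop over the spindle's two keys and it sits down on the large bearing. Leave all three seated and let go, without shifting the swing arm, the grease jar or the spanner.

Things in the scene. Friction and masses are not known exactly. Their poses are not given: they have to be found in the camera images.
- seat (a point): Bearing shoulder of the pivot bracket: centre of the flat top (42 mm across) of its grey boss, at the foot of the upright stepped steel spindle, 45 mm above the bench; z up. When home, the centres of large bearing, sleeve and small bearing lie 6.5, 23 and 38.5 mm above this point.
- spindle_top (a point): Top end of the spindle, 56 mm above the shoulder. Measured up from the shoulder: journal 29.5 mm diameter to 11.5 mm, 23.5 mm diameter to 31.5 mm, 18.5 mm diameter to 45 mm, then a 16 mm threaded end. The upper 2 mm of each journal is a chamfer.
- middle_journal (a point): Centre of the middle journal, 21.5 mm above the shoulder. Two steel keys stand on opposite sides of it: 4 mm wide, 2.5 mm proud, rounded top ends 28 mm above the shoulder. Which way they face differs each time and this pose does not tell it. Off the keys, the sleeve stops hard with its underside 28 mm above the shoulder; turned to within about 6 degrees its slots slide over them.
- pivot: Pivot bracket that carries the spindle: fixed grey plate 120 x 120 x 12 mm, boss 64 mm wide at its foot; origin centre of the plate's underside, z up. Bottom and top journal each have a black O-ring, 2 mm proud, 6 and 38.5 mm above the shoulder: a bearing set down loosely hangs up on it some 5 mm short of home; it takes a push of about 3 to 10 N to get past, then drags with a few N until it stops hard.
- rack: Fixed sloped rack of bent aluminium sheet, 310 mm wide (its y), 77 tall, reaching from -53 to +31 mm along its x. Origin on the bench under the peg row. Its face slopes 35 degrees, low edge on the -x side, 55 mm up at the pegs. Three pegs, 14 mm diameter, 30 mm long, stand square to the face in a row along y, 95 mm apart. One part hangs on each, lying on the face, any part on any peg.
- large_bearing_centre (a point): Centre of the large ball bearing: steel ring with dark seals, 55 mm outside diameter, 31 mm bore, 13 mm thick, about 120 g. z is its axis (points away from the rack face while it hangs there). If it goes on askew it can cock part-way down; pushing on its upper face, on the high side, levels it.
- sleeve_centre (a point): Centre of the spacer sleeve: metal tube, 40 mm outside diameter, 25 mm bore, 20 mm long, about 60 g. z is its axis. Four straight slots, 7 mm wide and 4 mm deep, run along its bore, on its own +x, +y, -x and -y sides.
- small_bearing_centre (a point): Centre of the small ball bearing: steel ring with dark seals, 35 mm outside diameter, 20 mm bore, 11 mm thick, about 50 g. z is its axis.
- swing_arm: White swing arm lying on the bench beyond the work: a hub tube 72 mm diameter and 55 mm tall (origin under its centre) with a bar reaching 290 mm along its +y. Leave alone.
- grease_jar: Small grey jar with a white lid, 56 mm diameter, 52 mm tall, origin at the centre of its underside. Leave alone.
- spanner: Flat steel spanner 170 mm long lying on the bench near the robot; origin at its middle, long along its x. Leave alone.
Things that resemble listed ones, but are neither listed nor needed, are in the scene too. What is shaped like the part that bears small_bearing_centre but orange is not meant.

How it is judged:
On the way, in this order (a step that is already met when the one before it is completed fails the run):
1. the large bearing is fully home on the shoulder (horizontal distance between large_bearing_centre and seat below 0.003 m and z of large_bearing_centre in the frame of seat between 0.0045 and 0.0085 m and angle between the z axis of large_bearing_centre and the z axis of seat, either way round below 0.08 rad), for 0.1 s.
2. then the sleeve is fully home on the large bearing (all of step 1 and horizontal distance between sleeve_centre and seat below 0.003 m and z of sleeve_centre in the frame of seat between 0.021 and 0.025 m and angle between the z axis of sleeve_centre and the z axis of seat, either way round below 0.08 rad), for 0.1 s.
3. then the small bearing is fully home on the sleeve (all of step 2 and horizontal distance between small_bearing_centre and seat below 0.003 m and z of small_bearing_centre in the frame of seat between 0.0365 and 0.0405 m and angle between the z axis of small_bearing_centre and the z axis of seat, either way round below 0.08 rad), for 0.1 s.
At the end, for the whole second after the job is handed in: The large bearing on the shoulder, the sleeve on it and the small bearing on top, each within 3 mm of the spindle's axis, within 2 mm of its seated height and square to within 0.08 rad (all of step 3); the robot touches nothing.
It fails at once if the swing arm, the jar or the spanner is moved more than 2 cm (distance of any of swing_arm, grease_jar, spanner from where it was at the start of the episode above 0.02 m).
It also fails if it takes over 70 s, if anything falls off the work surface, if the arm or the gripper's body presses on something with over 40 N, if the wrist force passes 120 N, or if a joint passes its speed limit or range.

### The arm

A 7-joint arm with a two-finger parallel gripper is mounted at the origin on the work surface. World frame = base frame: x ahead of the robot, y to its left, z up, the work surface at z = 0. Lengths are in m, angles in rad, forces in N, time in s.
With the tool pointing down it reaches from about 0.375 to 0.925 m from the base axis. Payload 3.1 kg.
Tool frame: the origin (TCP) lies between the finger pads; the fingertips stand 11 mm ahead of it and the grasp point (between the pads) lies 8 mm behind it; z points along the fingers, y is the line along which they close (so a half turn about z gives the same grasp; the last joint's range is limited). The gripper opens to 85 mm and grips with 20 to 120 N. Pads are 22 mm wide; open, the fingers measure 114 mm over their backs; the gripper's body (76 mm by 85 mm) begins 54 mm behind the grasp point. The pads swing forward as they close: fully open they stand 13 mm farther back than shut.
Start: joints at [1.087, 0.383, 0.044, 1.598, -0.018, 1.161, -0.05], TCP at [0.245, -0.602, 0.242] pointing down, gripper open.
Joint ranges: [-2.61, 2.61], [-0.41, 2.15], [-1.48, 1.57], [0, 2.5], [-1.57, 4.71], [0.05, 1.97], [-2.85, 2.85]. Speed limits (rad/s): [2.79, 2.79, 3.14, 3.14, 3.14, 3.14, 3.14].

### API

Orientations are given as a unit quaternion [w, x, y, z].
In Python, from plant import r gives the robot as it stands. The module is installed in compiled form; this text tells all that it offers.
- The arm moves only by the shell command python3 -m crank 'ROWS'. ROWS is JSON, a list of rows, each a list of 5 numbers: the shift along the tool's x, y, z normalised to -1 to 1, where 1 is 80 mm, then the turn about the tool's z normalised to -1 to 1, where 1 is pi/4 rad, then the opening, from 0 (shut) to 1 (fully open). In form: [[dx, dy, dz, roll, fingers], ...]. A call has 1 to 8 rows; each row shifts and turns the commanded pose from where the row before left it, along the tool's axes as they then stand; what a row does not reach is not made up. A row lasts 1/12 s, in which the tool goes at most 41.7 mm and 7.16 degrees, less where a joint would pass 70% of its speed; a pose out of reach is approached as far as the arm can. A call with a number of a shift or a turn outside -1 to 1 is refused whole. A call with a gripper value outside its range is refused whole. The fingers move at their own pace and stop on an object; the grip force is fixed at half the most. Time passes only in rows, so rows that do not move let the fingers close. It gives the time, the measured TCP pose, the force, the opening and the grip force at its end, in the units of the state.
- r.read_state(): the state, without advancing time (a new reading comes with each control period).
- r.get_image(name): name is "scene" or "side" or "wrist"; returns a dict with "img" (384x512x3 uint8, red, green, blue), "camera_matrix" (3x3 intrinsics, pixels), "extrinsics" (4x4, takes a point from world to camera coordinates). Camera axes: x right, y down, z forward; pixel columns grow to the right and rows downward; lengths in m; the calibration is good to about 2 mm. A picture is of the moment at which its call begins. There is no depth.
- r.close_job(): hands the job in; it is judged then, once.
The state is a dict: "clock": time; "qpos": joint angles; "joint_vel": joint speeds; "effort": joint torques, N m; "ee_pos": TCP position; "tool_rot": TCP orientation; "contact_force": force on the tool from outside, world axes, zero at the start; "torque": the same for the moment, N m; "gripper_width": finger opening in m; "gripper_force": force on a finger pad.
Only numpy, scipy, OpenCV 4.12 (cv2) and the standard library are available. Lean on these libraries where they do the work, as an engineer would, in place of code of your own. Each camera call takes 0.05 s, during which the arm holds its last target. There are 200 camera calls.

## Working session

There is one attempt and no reset: what is moved stays moved. The work goes in short steps, Python scripts to look and compute and a shell command to move; the robot and the scene stay as the last step left them, time stands still between calls to the robot, and variables do not carry over. Pictures are saved under pics/ and viewed, at most 10 in all, crops included, and the job is handed in when it is done.

```bash
mkdir -p pics; python3 - <<'E'
from plant import r
import cv2,numpy as np,pickle
s=r.read_state(); print({k:np.round(v,3).tolist() for k,v in s.items()})
ims={}
for n in["scene","side","wrist"]:
    d=r.get_image(n); ims[n]=d; cv2.imwrite(f"pics/{n}0.png",d["img"][:,:,::-1]); print(n,np.round(d["camera_matrix"],1).tolist(),np.round(d["extrinsics"],3).tolist())
pickle.dump(ims,open("ims0.pkl","wb"))
a=np.hstack([cv2.resize(ims[n]["img"],(400,300)) for n in["side","wrist"]])
cv2.imwrite("pics/sw0.png",a[:,:,::-1])
cv2.imwrite("pics/scene_big0.png",cv2.resize(ims["scene"]["img"],(800,600),interpolation=cv2.INTER_CUBIC)[:,:,::-1])
E
```

```text
{'clock': 0.0, 'qpos': [1.087, 0.384, 0.044, 1.6, -0.018, 1.161, -0.05], 'joint_vel': [-0.0, -0.001, 0.0, -0.0, -0.001, 0.001, 0.002], 'effort': [-0.0, -43.345, 1.025, -24.951, 0.011, 0.011, 0.0], 'ee_pos': [0.244, -0.601, 0.241], 'tool_rot': [-0.001, 0.981, 0.192, -0.0], 'contact_force': [-0.105, -0.165, 0.325], 'torque': [-0.019, 0.018, 0.008], 'gripper_force': 0.0, 'gripper_width': 0.085}
scene [[449.9, 0.0, 253.8], [0.0, 449.9, 195.2], [0.0, 0.0, 1.0]] [[-0.296, 0.955, 0.004, 0.178], [0.716, 0.225, -0.661, -0.349], [-0.633, -0.193, -0.75, 1.417], [0.0, 0.0, 0.0, 1.0]]
side [[351.8, 0.0, 256.6], [0.0, 351.8, 190.3], [0.0, 0.0, 1.0]] [[-0.903, -0.43, 0.009, 0.519], [-0.252, 0.512, -0.822, 0.246], [0.348, -0.744, -0.57, 0.74], [0.0, 0.0, 0.0, 1.0]]
wrist [[268.0, 0.0, 254.6], [0.0, 268.0, 195.6], [0.0, 0.0, 1.0]] [[0.378, -0.926, -0.002, -0.649], [-0.889, -0.363, 0.28, -0.038], [-0.26, -0.104, -0.96, 0.378], [0.0, 0.0, 0.0, 1.0]]
```

View pics/scene_big0.png

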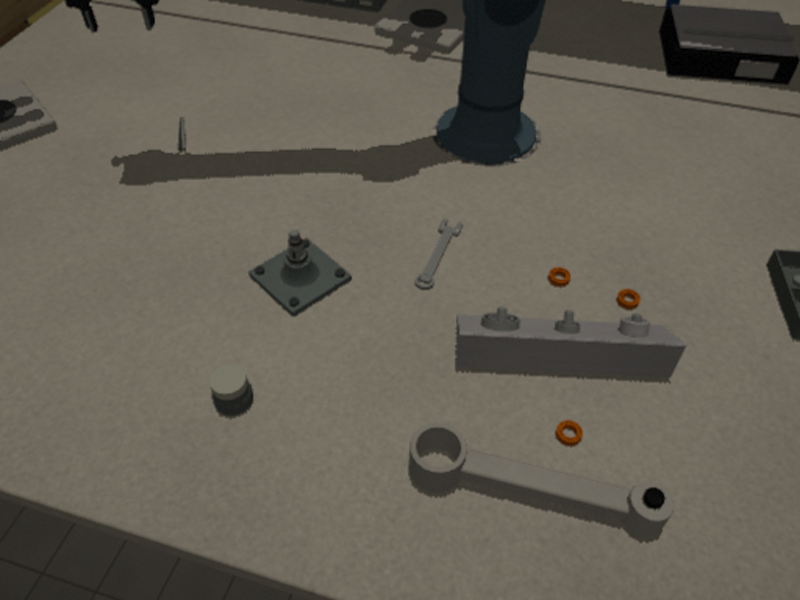

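View pics/sw0.png

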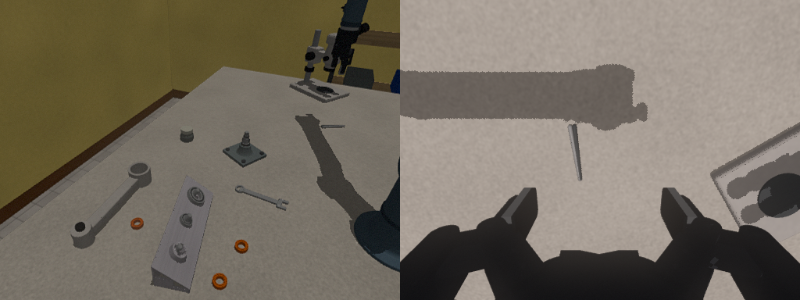

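```bash
cat > h.py <<'E'
import numpy as np,cv2
def ray(d,px):
    K,E=d["camera_matrix"],d["extrinsics"]; R,t=E[:3,:3],E[:3,3]
    v=R.T@np.linalg.solve(K,[px[0],px[1],1.]); return -R.T@t,v/np.linalg.norm(v)
def onz(d,px,z):
    c,v=ray(d,px); return c+v*(z-c[2])/v[2]
def tri(obs):
    A=np.zeros((3,3));b=np.zeros(3)
    for d,px in obs:
        c,v=ray(d,px);P=np.eye(3)-np.outer(v,v);A+=P;b+=P@c
    p=np.linalg.solve(A,b)
    return p,[np.linalg.norm(np.cross(p-ray(d,px)[0],ray(d,px)[1])) for d,px in obs]
def proj(d,p):
    q=d["camera_matrix"]@(d["extrinsics"][:3,:3]@np.array(p)+d["extrinsics"][:3,3]); return q[:2]/q[2]
E
python3 - <<'E'
import pickle,cv2,numpy as np
I=pickle.load(open("ims0.pkl","rb"))
def crop(n,x,y,w,h,W,H): return cv2.resize(I[n]["img"][y:y+h,x:x+w],(W,H),interpolation=cv2.INTER_CUBIC)
a=np.hstack([crop("side",190,220,100,150,400,600), np.vstack([crop("scene",280,190,160,60,400,150),crop("scene",155,140,80,60,400,300),crop("side",275,155,80,30,400,150)])])
a=np.clip(a.astype(float)*1.7,0,255).astype(np.uint8)
cv2.imwrite("pics/c1.png",a[:,:,::-1])
E
```

```text
(no output)
```

View pics/c1.png

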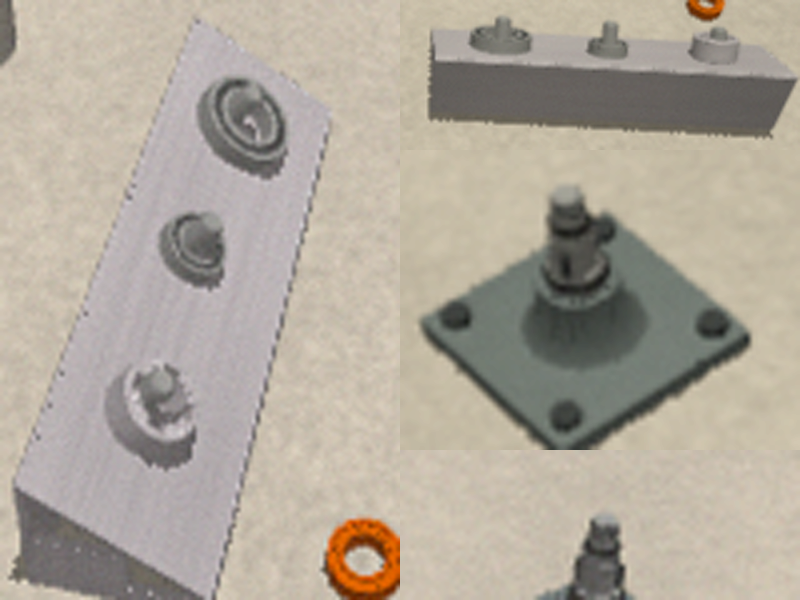

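```bash
python3 - <<'E'
import pickle;from h import *
I=pickle.load(open("ims0.pkl","rb"));S,D=I["scene"],I["side"]
np.set_printoptions(precision=4,suppress=True)
print("spin",tri([(S,(188.4,148.2)),(D,(315.8,168.6))]),onz(S,(188.4,148.2),.101),onz(D,(315.8,168.6),.101))
T=[]
for n,a,b in[("L",(320.8,198),(253.7,242.5)),("s",(364,199.6),(243,275.5)),("sl",(407.6,203.2),(229.5,315))]:
    print(n,*tri([(S,a),(D,b)]),onz(S,a,.0796),onz(D,b,.0796))
# plate corners scene, side rack bottom corners
cs=[(155+25/5,140+172/5),(155+208/5,140+60/5),(155+345/5,140+185/5),(155+165/5,140+295/5)]
c=np.array([onz(S,p,.012) for p in cs]);print(c,c.mean(0))
# rack high edge corners (z .077): scene back-edge left/right ; bench low edge
for p in[(280+32/2.5,190+62/2.5),(280+397/2.5,190+78/2.5)]: print("high",onz(S,p,.0767))
for p in[(190+197/4,220+20/4),(190+15/4,220+488/4)]: print("high side",onz(D,p,.0767))
for p in[(190+330/4,220+110/4),(190+212/4,220+597/4)]: print("low side",onz(D,p,.018))
E
```

```text
spin (array([ 0.4851, -0.1996,  0.1008]), [np.float64(0.0008316563622543975), np.float64(0.0008316563622542839)]) [ 0.4862 -0.1988  0.101 ] [ 0.4849 -0.2007  0.101 ]
L [0.5229 0.1305 0.0773] [np.float64(0.002781405781863185), np.float64(0.002781405781863242)] [0.5275 0.1328 0.0796] [0.5211 0.1294 0.0796]
s [0.5003 0.2241 0.0774] [np.float64(0.0013847111969616994), np.float64(0.001384711196961643)] [0.5035 0.225  0.0796] [0.4989 0.2243 0.0796]
sl [0.4806 0.3167 0.0767] [np.float64(0.002426918029790911), np.float64(0.002426918029790886)] [0.4852 0.318  0.0796] [0.4786 0.316  0.0796]
[[ 0.5112 -0.2759  0.012 ]
 [ 0.4067 -0.2187  0.012 ]
 [ 0.4712 -0.1185  0.012 ]
 [ 0.5662 -0.1764  0.012 ]] [ 0.4888 -0.1974  0.012 ]
high [0.5903 0.0847 0.0767]
high [0.5141 0.3862 0.0767]
high side [0.5793 0.0877 0.0767]
high side [0.5079 0.3858 0.0767]
low side [0.5008 0.066  0.018 ]
low side [0.4282 0.3633 0.018 ]
```

```bash
cat >> h.py <<'E'
def plan(s,goal,yaw=None):
    "deltas in tool units from the measured pose to goal xyz (m), yaw deg"
    w,x,y,z=s["tool_rot"]; psi=np.degrees(2*np.arctan2(y,x)); psi=(psi+180)%360-180
    if yaw is None: yaw=psi
    a=np.radians(yaw); d=np.array(goal)-s["ee_pos"]
    droll=((psi-yaw+180)%360-180)/45
    o=np.array([np.cos(a)*d[0]+np.sin(a)*d[1],np.sin(a)*d[0]-np.cos(a)*d[1],-d[2]])/.08
    print("t",round(s["clock"],2),"tcp",np.round(s["ee_pos"],4),"yaw",round(psi,2),"w",round(s["gripper_width"],4),"gf",round(s["gripper_force"],1),"F",np.round(s["contact_force"],1),"-> rows total",np.round(o,3),"roll",round(droll,3),"n>=",round(np.linalg.norm(o)/.5,1),round(abs(droll)/.155,1))
E
python3 -m crank '[[0.319,-0.382,0,0.025,1],[0.319,-0.382,0,0.025,1],[0.319,-0.382,0,0.025,1],[0.319,-0.382,0,0.025,1],[0.319,-0.382,0,0.025,1],[0.319,-0.382,0,0.025,1],[0.319,-0.382,0,0.025,1],[0.319,-0.382,0,0.019,1]]'; python3 -m crank '[[0.319,-0.382,0,0,1],[0.319,-0.382,0,0,1],[0.319,-0.382,0,0,1],[0,0,0,0,1],[0,0,0,0,1]]'
python3 - <<'E'
from plant import r
from h import *
import pickle
s=r.read_state();plan(s,[.44,-.21,.24],13.4)
d=r.get_image("wrist");pickle.dump(d,open("w1.pkl","wb"))
cv2.imwrite("pics/w1.png",cv2.resize(d["img"],(800,600),interpolation=cv2.INTER_CUBIC)[:,:,::-1])
print("proj spin",proj(d,[.4855,-.1995,.101])*1.5625)
I=pickle.load(open("ims0.pkl","rb"))["scene"]
for n,p in[("jar",(230,395)),("sp1",(425,283)),("sp2",(455,224)),("hub",(438,480)),("or",(560,277)),("or",(628,298))]: print(n,onz(I,np.array(p)/1.5625,0.))
E
```

```text
clock: 0.82
ee_pos: [0.3622, -0.3045, 0.2421]
tool_rot: [-0.0, 0.993, 0.116, -0.0]
contact_force: [0.7, 0.6, 0.4]
gripper_width: 0.0858
gripper_force: 0.0
clock: 1.23
ee_pos: [0.4166, -0.1967, 0.2423]
tool_rot: [-0.0, 0.993, 0.12, 0.0]
contact_force: [-0.8, -0.5, -0.2]
gripper_width: 0.0851
gripper_force: 0.0
t 1.23 tcp [ 0.4166 -0.1967  0.2423] yaw 13.79 w 0.0851 gf 0.0 F [-0.8 -0.5 -0.2] -> rows total [0.246 0.229 0.028] roll 0.009 n>= 0.7 0.1
proj spin [427.26910189 191.37053189]
jar [ 7.29795516e-01 -2.06556828e-01  1.11022302e-16]
sp1 [ 0.4377106 -0.0019537  0.       ]
sp2 [0.28509597 0.00989963 0.        ]
hub [0.76916928 0.10859072 0.        ]
or [ 3.58508963e-01  2.05232143e-01 -1.11022302e-16]
or [0.37227907 0.31566418 0.        ]
```

View pics/w1.png

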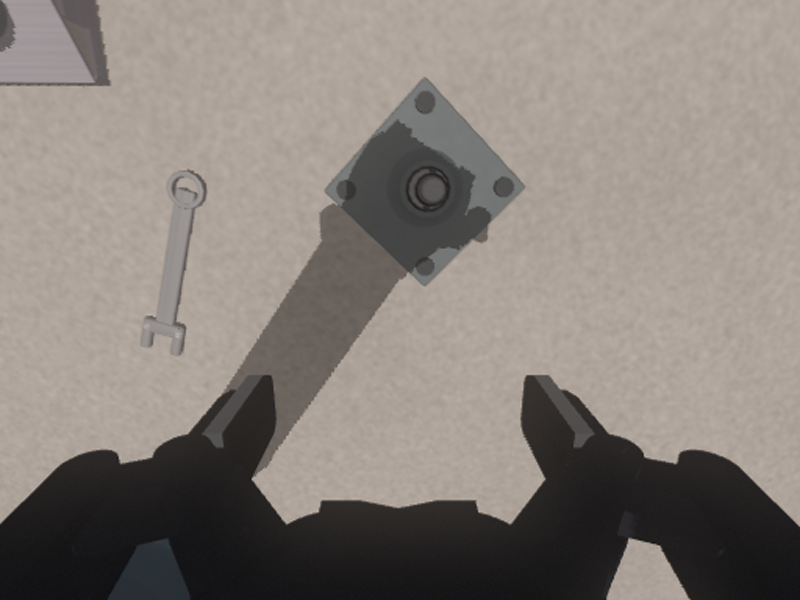

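```bash
python3 -m crank '[[0.155,-0.44,0,0.009,1],[0.155,-0.44,0,0,1],[0.155,-0.44,0,0,1],[0.155,-0.44,0,0,1],[0.155,-0.44,0,0,1],[0.155,-0.44,0,0,1],[0.155,-0.44,0,0,1],[0.155,-0.44,0,0,1]]'; python3 -m crank '[[0.155,-0.44,0,0,1],[0.155,-0.44,0,0,1],[0.155,-0.44,0,0,1],[0,0,0,0,1],[0,0,0,0,1],[0,0,0,0,1]]'
python3 - <<'E'
from plant import r
from h import *
import pickle
s=r.read_state();plan(s,[.46,.21,.24],13.4)
d=r.get_image("wrist");pickle.dump(d,open("w2.pkl","wb"))
cv2.imwrite("pics/w2.png",cv2.resize(d["img"],(800,600),interpolation=cv2.INTER_CUBIC)[:,:,::-1])
for p in[[.5229,.1305,.0796],[.5003,.2241,.0796],[.4806,.3167,.0796]]: print(proj(d,p)*1.5625)
w=pickle.load(open("w1.pkl","rb"));print("spin wrist",onz(w,np.array([432,188])/1.5625,.101),"plate",np.mean([onz(w,np.array(p)/1.5625,.012) for p in[(325,190),(425,78),(525,187),(425,286)]],0))
E
```

```text
clock: 1.95
ee_pos: [0.449, 0.0962, 0.2422]
tool_rot: [0.0, 0.994, 0.111, 0.0]
contact_force: [0.2, 0.5, -0.5]
gripper_width: 0.0851
gripper_force: 0.0
clock: 2.45
ee_pos: [0.4618, 0.2059, 0.2416]
tool_rot: [0.001, 0.994, 0.112, -0.001]
contact_force: [0.0, -1.2, -1.7]
gripper_width: 0.085
gripper_force: 0.0
t 2.45 tcp [0.4618 0.2059 0.2416] yaw 12.81 w 0.085 gf 0.0 F [ 0.  -1.2 -1.7] -> rows total [-0.01  -0.055  0.021] roll -0.013 n>= 0.1 0.1
[522.43182849 225.74320398]
[383.28386144 227.40957811]
[246.2402943  225.26416552]
spin wrist [ 0.48818223 -0.20185167  0.101     ] plate [ 0.48703841 -0.20336573  0.012     ]
```

View pics/w2.png

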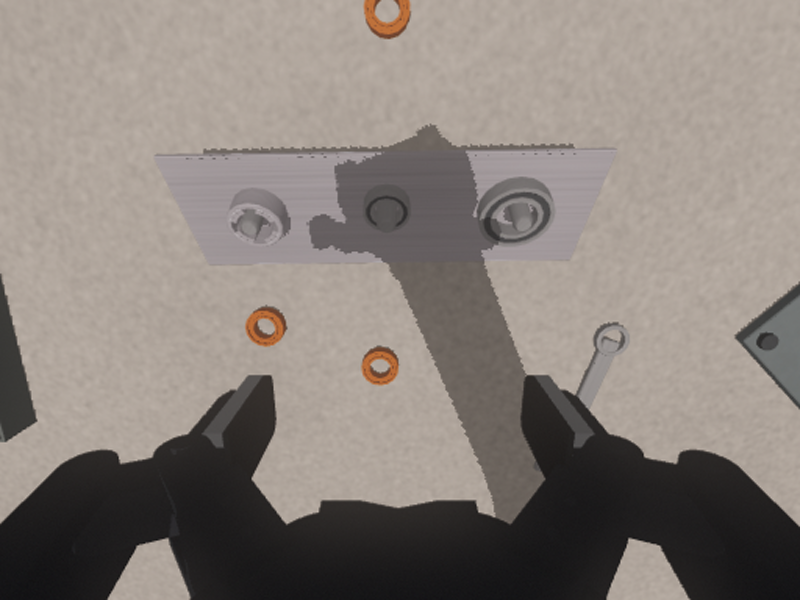

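```bash
python3 - <<'E'
from h import *
import pickle
d=pickle.load(open("w2.pkl","rb"))
f=lambda p,z:onz(d,np.array(p)/1.5625,z)
a,b=f((155,155),.0767),f((617,150),.0767);print(a,b,np.degrees(np.arctan2(-(a-b)[0],(a-b)[1])),np.linalg.norm(a-b))
a,b=f((211,264),.018),f((573,261),.018);print(a,b,np.degrees(np.arctan2(-(a-b)[0],(a-b)[1])),np.linalg.norm(a-b))
ax=np.array([.973,.232])
for n,tip,top,zt in[("L",(522,217),(515,219),.0607),("s",(385,215),(385,213),None),("sl",(246,227),(256,223),None)]:
    t=f(tip,.0796)[:2]; print(n,"tip",t,"base",t+.0172*ax)
print("Ltop",f((515,219),.0607),"slv top",f((255,226),.0671))
E
```

```text
[0.51261696 0.38260893 0.0767    ] [0.58443703 0.08339492 0.0767    ] 13.497311324590225 0.30771276469995484
[0.43050477 0.36207563 0.018     ] [0.50229005 0.06000979 0.018     ] 13.368234322140834 0.31047850175733616
L tip [0.52850862 0.13260077] base [0.54524422 0.13659117]
s tip [0.50878714 0.22475201] base [0.52552274 0.22874241]
sl tip [0.47938137 0.31671485] base [0.49611697 0.32070525]
Ltop [0.52580513 0.13144279 0.0607    ] slv top [0.47932497 0.31454295 0.0671    ]
```

```bash
python3 -m crank '[[0.175,0.368,0.27,-0.014,1],[0.175,0.368,0.27,0,1],[0.175,0.368,0.27,0,1],[0,0,0.365,0,1],[0,0,0.365,0,1],[0,0,0.365,0,1],[0,0,0.2,0,1],[0,0,0,0,1]]'
python3 - <<'E'
from plant import r
from h import *
plan(r.read_state(),[.5231,.1297,.060],13.45)
d=r.get_image("wrist");cv2.imwrite("pics/w3.png",d["img"][:,:,::-1])
E
```

```text
clock: 3.17
ee_pos: [0.519, 0.1272, 0.0695]
tool_rot: [0.001, 0.993, 0.116, -0.005]
contact_force: [-0.6, -0.6, 0.2]
gripper_width: 0.0854
gripper_force: 0.0
t 3.17 tcp [0.519  0.1272 0.0695] yaw 13.33 w 0.0854 gf 0.0 F [-0.6 -0.6  0.2] -> rows total [ 0.057 -0.018  0.118] roll -0.003 n>= 0.3 0.0
```

View pics/w3.png

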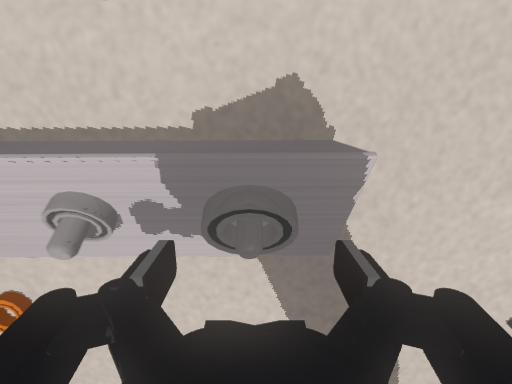

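```bash
python3 -m crank '[[0.05,0,0.06,0,0.8],[0,0,0.05,0,0.75],[0,0,0,0,0],[0,0,0,0,0],[0,0,0,0,0],[0,0,0,0,0],[0,0,0,0,0],[0,0,0,0,0]]'
python3 - <<'E'
from plant import r
from h import *
plan(r.read_state(),[.5231,.1297,.060],13.45)
E
```

```text
clock: 3.88
ee_pos: [0.5277, 0.1327, 0.0668]
tool_rot: [0.001, 0.993, 0.118, 0.001]
contact_force: [-0.9, -1.6, 5.4]
gripper_width: 0.0505
gripper_force: 61.6
t 3.88 tcp [0.5277 0.1327 0.0668] yaw 13.57 w 0.0505 gf 61.6 F [-0.9 -1.6  5.4] -> rows total [-0.065  0.023  0.085] roll 0.003 n>= 0.2 0.0
```

```bash
python3 -m crank '[[0,0,-0.03,0,0.7],[0,0,-0.03,0,0.7],[-0.09,0,0,0,0.7],[0,0,0,0,0.7],[0,0,0,0,0.7]]'
python3 -m crank '[[0,0,0.05,0,0.7],[0,0,0,0,0.7]]'
python3 -m crank '[[0,0,0.03,0,0.7],[0,0,0,0,0.7]]'
python3 - <<'E'
from plant import r
from h import *
plan(r.read_state(),[.5215,.1295,.063],13.45)
d=r.get_image("side");cv2.imwrite("pics/s4.png",cv2.resize(d["img"][200:320,190:350],(800,600))[:,:,::-1])
E
```

```text
clock: 4.3
ee_pos: [0.5185, 0.1312, 0.0697]
tool_rot: [0.0, 0.993, 0.119, -0.0]
contact_force: [0.2, 0.6, -0.1]
gripper_width: 0.0596
gripper_force: 0.0
clock: 4.47
ee_pos: [0.5189, 0.1312, 0.0651]
tool_rot: [0.0, 0.993, 0.118, -0.001]
contact_force: [0.0, 0.2, -0.3]
gripper_width: 0.0596
gripper_force: 0.0
clock: 4.63
ee_pos: [0.5191, 0.1313, 0.0628]
tool_rot: [-0.0, 0.993, 0.118, -0.001]
contact_force: [-0.8, -0.2, 0.4]
gripper_width: 0.06
gripper_force: 0.0
t 4.63 tcp [0.5191 0.1313 0.0628] yaw 13.6 w 0.06 gf 0.0 F [-0.8 -0.2  0.4] -> rows total [ 0.024  0.028 -0.002] roll 0.003 n>= 0.1 0.0
```

```bash
python3 -m crank '[[0,0,0.03,0,0.7],[0,0,0,0,0.6],[0,0,0,0,0],[0,0,0,0,0],[0,0,0,0,0],[0,0,0,0,0]]'
python3 - <<'E'
from plant import r
from h import *
plan(r.read_state(),[.5215,.1295,.063],13.45)
E
```

```text
clock: 5.18
ee_pos: [0.5194, 0.1313, 0.0614]
tool_rot: [0.0, 0.993, 0.118, -0.0]
contact_force: [-1.9, -1.1, 5.6]
gripper_width: 0.0513
gripper_force: 61.9
t 5.18 tcp [0.5194 0.1313 0.0614] yaw 13.6 w 0.0513 gf 61.9 F [-1.9 -1.1  5.6] -> rows total [ 0.02   0.028 -0.02 ] roll 0.003 n>= 0.1 0.0
```

```bash
python3 -m crank '[[-0.1,0,-0.143,0,0],[-0.15,0,-0.214,0,0],[-0.15,0,-0.214,0,0],[0,0,-0.2,0,0],[0,0,0,0,0]]'
python3 - <<'E'
from plant import r
from h import *
plan(r.read_state(),[.5215,.1295,.063],13.45)
d=r.get_image("wrist")["img"];e=r.get_image("side")["img"]
a=np.hstack([d[130:370,100:420],cv2.resize(e[190:310,190:350],(320,240))])
cv2.imwrite("pics/w5.png",cv2.resize(a,(800,300))[:,:,::-1])
E
```

```text
clock: 5.6
ee_pos: [0.4899, 0.1244, 0.1249]
tool_rot: [-0.0, 0.993, 0.119, 0.003]
contact_force: [1.3, 0.3, -1.7]
gripper_width: 0.0508
gripper_force: 62.9
t 5.6 tcp [0.4899 0.1244 0.1249] yaw 13.62 w 0.0508 gf 62.9 F [ 1.3  0.3 -1.7] -> rows total [0.399 0.03  0.774] roll 0.004 n>= 1.7 0.0
```

View pics/w5.png

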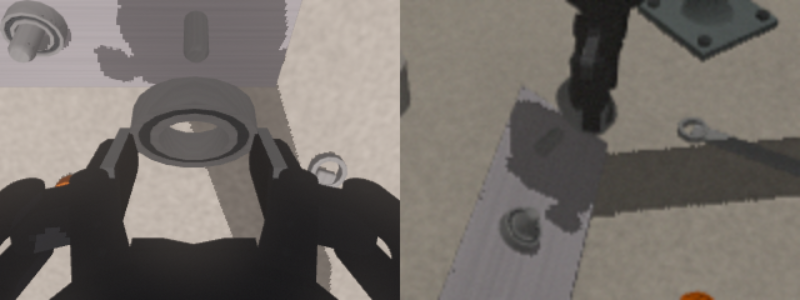

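```bash
python3 -m crank '[[0.139,0.406,0,0,0],[0.139,0.406,0,0,0],[0.139,0.406,0,0,0],[0.139,0.406,0,0,0],[0.139,0.406,0,0,0],[0.139,0.406,0,0,0],[0,0,0.3,0,0],[0,0,0.3,0,0]]'
python3 -m crank '[[0,0,0.3,0,0],[0,0,0.18,0,0],[0,0,0.1,0,0],[0,0,0.0,0,0]]'
python3 -m crank '[[0,0,0.08,0,0],[0,0,0,0,0]]'
```

```text
clock: 6.37
ee_pos: [0.6017, -0.0545, 0.0737]
tool_rot: [0.001, 0.993, 0.115, 0.002]
contact_force: [-1.0, 0.4, -1.8]
gripper_width: 0.0516
gripper_force: 62.9
clock: 6.7
ee_pos: [0.5977, -0.0495, 0.0262]
tool_rot: [-0.0, 0.993, 0.119, -0.002]
contact_force: [0.6, -0.1, -1.0]
gripper_width: 0.0512
gripper_force: 62.7
clock: 6.87
ee_pos: [0.6012, -0.0489, 0.0237]
tool_rot: [0.0, 0.993, 0.119, 0.002]
contact_force: [-1.4, 0.6, 4.8]
gripper_width: 0.0513
gripper_force: 62.5
```

```bash
python3 -m crank '[[0,0,0,0,1],[0,0,0,0,1],[0,0,0,0,1],[0,0,-0.1,0,1],[0,0,0,0,1],[0.1,0,0,0,1],[0,0,0.15,0,1],[0,0,0,0,1]]'
python3 - <<'E'
from plant import r
from h import *
s=r.read_state();plan(s,[.6012,-.049,.016]);print(s["qpos"])
d=r.get_image("wrist");g=cv2.cvtColor(d["img"],cv2.COLOR_RGB2GRAY)
c=cv2.HoughCircles(cv2.medianBlur(g,3),cv2.HOUGH_GRADIENT,1,30,param1=80,param2=25,minRadius=25,maxRadius=90)
print(c); 
for x in (c[0] if c is not None else []): print(onz(d,x[:2],.013))
print("proj",proj(d,[.6012,-.049,.013]))
E
```

```text
clock: 7.53
ee_pos: [0.6061, -0.0477, 0.0161]
tool_rot: [-0.0, 0.993, 0.119, -0.001]
contact_force: [-1.1, 0.5, -0.6]
gripper_width: 0.0853
gripper_force: 0.0
t 7.53 tcp [ 0.6061 -0.0477  0.0161] yaw 13.62 w 0.0853 gf 0.0 F [-1.1  0.5 -0.6] -> rows total [-0.064  0.001  0.002] roll 0.0 n>= 0.1 0.0
[ 0.35696097  0.63436999 -0.43345994  1.81375631  0.36312974  0.77482676
 -1.59863078]
[[[254.5 225.5  48.7]]]
[ 0.62074845 -0.04478939  0.013     ]
proj [253.5344939 258.52394  ]
```

```bash
python3 -m crank '[[0.187,0,0,0,1],[0,0,0,0,1],[0,0,0,0,0],[0,0,0,0,0],[0,0,0,0,0],[0,0,0,0,0],[0,0,0,0,0]]'
python3 -m crank '[[0,0,0,0,1],[0,0,0,0,1],[0,0,0,0,1],[0,0,-0.1,0.154,1],[0,0,0,0.154,1],[0,0,0,0.154,1],[0,0,0,0.154,1],[0,0,0,0.154,1]]'
python3 -m crank '[[0,0,0,0.154,1],[0,0,0,0.154,1],[0,0,0,0.154,1],[0,0,0,0.154,1],[0,0,0,0.154,1],[0,0,0,0.154,1],[0,0,0,0.154,1],[0,0,0,0.154,1]]'
python3 -m crank '[[0,0,0.08,0,1],[0,0,0,0,0],[0,0,0,0,0],[0,0,0,0,0],[0,0,0,0,0],[0,0,0,0,0],[0,0,0,0,0]]'
python3 - <<'E'
from plant import r
from h import *
s=r.read_state();plan(s,[.487,-.201,.18]);print(s["qpos"])
E
```

```text
clock: 8.17
ee_pos: [0.6209, -0.0446, 0.0185]
tool_rot: [0.0, 0.993, 0.118, -0.0]
contact_force: [-1.8, 0.7, 4.0]
gripper_width: 0.0506
gripper_force: 61.5
clock: 8.83
ee_pos: [0.6213, -0.0445, 0.0258]
tool_rot: [-0.0, 0.983, -0.186, -0.0]
contact_force: [0.2, -0.2, 0.5]
gripper_width: 0.0857
gripper_force: 0.0
clock: 9.5
ee_pos: [0.6206, -0.0445, 0.0251]
tool_rot: [-0.001, 0.783, -0.622, -0.002]
contact_force: [-1.6, -0.5, -2.0]
gripper_width: 0.0852
gripper_force: 0.0
clock: 10.08
ee_pos: [0.6211, -0.0439, 0.0199]
tool_rot: [-0.001, 0.785, -0.619, -0.001]
contact_force: [-1.7, 2.0, 4.6]
gripper_width: 0.0496
gripper_force: 61.3
t 10.08 tcp [ 0.6211 -0.0439  0.0199] yaw -76.49 w 0.0496 gf 61.3 F [-1.7  2.   4.6] -> rows total [ 1.517  2.088 -2.001] roll 0.0 n>= 6.5 0.0
[-0.06128573  0.60377114  0.08420148  1.79871166 -0.07437187  0.74281448
 -2.84282818]
```

```bash
python3 -m crank '[[0,0,-0.3,0,0],[0,0,-0.4,0,0],[0,0,-0.4,0,0],[0.08,0.2,-0.4,0,0],[0.138,0.378,-0.37,0,0],[0.138,0.378,0,0,0],[0.138,0.378,0,0,0],[0.138,0.378,0,0,0]]'
python3 -m crank '[[0.138,0.378,0,0,0],[0,0,0,0,0],[0,0,0,0,0],[0,0,0,0,0]]'
cat > see.py <<'E'
from plant import r
from h import *
import sys
s=r.read_state();d=r.get_image("wrist");cv2.imwrite("pics/%s.png"%sys.argv[1],d["img"][:,:,::-1])
p=proj(d,[.487,-.201,.101]);print("pred px",p)
x,y=p.astype(int);g=cv2.cvtColor(d["img"],cv2.COLOR_RGB2GRAY)[max(y-45,0):y+45,x-45:x+45]
G=cv2.resize(g,None,fx=4,fy=4,interpolation=cv2.INTER_CUBIC)
for R in[(20,60),(60,130)]:
    c=cv2.HoughCircles(cv2.medianBlur(G,5),cv2.HOUGH_GRADIENT,1,20,param1=60,param2=25,minRadius=R[0],maxRadius=R[1])
    for q in (c[0][:5] if c is not None else []):
        px=np.array([q[0]/4+x-45,q[1]/4+max(y-45,0)]);print("circ",px,q[2]/4,"z.101",onz(d,px,.101),"z.09",onz(d,px,.09))
cv2.imwrite("pics/%s_c.png"%sys.argv[1],cv2.resize(G,(600,600)))
plan(s,[.487,-.201,.17])
E
python3 see.py w6
```

```text
clock: 10.75
ee_pos: [0.5003, -0.1263, 0.1681]
tool_rot: [-0.0, 0.785, -0.619, 0.001]
contact_force: [-0.7, -0.8, -1.2]
gripper_width: 0.0496
gripper_force: 62.2
clock: 11.08
ee_pos: [0.4748, -0.1428, 0.1677]
tool_rot: [-0.0, 0.785, -0.619, 0.0]
contact_force: [0.3, 0.4, -0.8]
gripper_width: 0.0491
gripper_force: 62.2
pred px [256.77998854 135.10297839]
circ [255.125 132.625] 14.85 z.101 [ 0.48857311 -0.20241578  0.101     ] z.09 [ 0.48842763 -0.2018602   0.09      ]
circ [259.875 129.875] 14.575 z.101 [ 0.48570772 -0.20509001  0.101     ] z.09 [ 0.48540315 -0.20468291  0.09      ]
circ [259.625 135.625] 12.65 z.101 [ 0.48491325 -0.20112453  0.101     ] z.09 [ 0.48456457 -0.20049726  0.09      ]
circ [251.125 136.625] 14.85 z.101 [ 0.49072322 -0.19899334  0.101     ] z.09 [ 0.49069711 -0.19824775  0.09      ]
circ [252.625 127.875] 14.85 z.101 [ 0.49109774 -0.20522312  0.101     ] z.09 [ 0.49109243 -0.2048234   0.09      ]
circ [256.875 130.125] 23.475 z.101 [ 0.48776232 -0.2044141   0.101     ] z.09 [ 0.48757182 -0.20396947  0.09      ]
circ [253.125 134.875] 17.6 z.101 [ 0.48960482 -0.2005365   0.101     ] z.09 [ 0.48951662 -0.19987658  0.09      ]
circ [255.375 124.875] 28.375 z.101 [ 0.48967042 -0.20770905  0.101     ] z.09 [ 0.48958585 -0.20744735  0.09      ]
circ [262.125 124.875] 23.625 z.101 [ 0.48497813 -0.2088421   0.101     ] z.09 [ 0.48463305 -0.20864331  0.09      ]
circ [250.375 130.625] 17.225 z.101 [ 0.4922244  -0.20297677  0.101     ] z.09 [ 0.49228163 -0.20245234  0.09      ]
t 11.08 tcp [ 0.4748 -0.1428  0.1677] yaw -76.53 w 0.0491 gf 62.2 F [ 0.3  0.4 -0.8] -> rows total [ 0.743  0.021 -0.029] roll 0.0 n>= 1.5 0.0
```

View pics/w6_c.png

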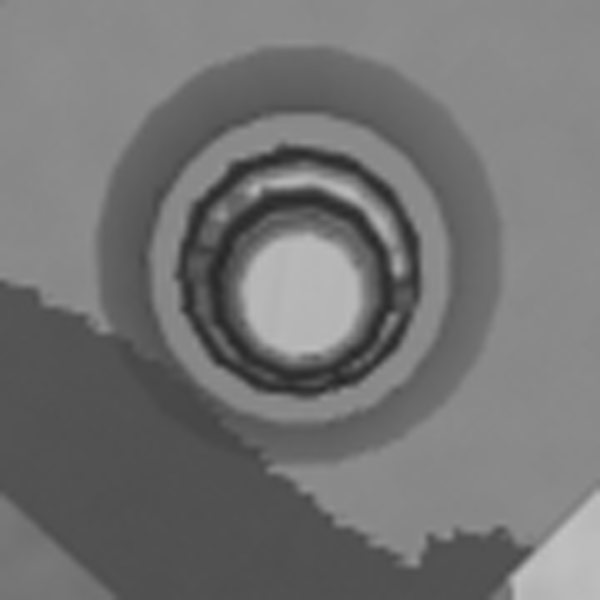

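```bash
python3 - <<'E'
from plant import r
from h import *
d=r.get_image("wrist")
print(onz(d,(256.45,134.25),.101),onz(d,(256,130.2),.045))
# bearing in gripper: seen?
for l in(onz(d,(211+207/6.667,90+250/6.667),.073),onz(d,(211+405/6.667,90+293/6.667),.073)):print(l)
plan(r.read_state(),[.4872,-.2018,.135])
E
```

```text
[ 0.48815745 -0.20085309  0.101     ] [ 0.4883552  -0.20122102  0.045     ]
[ 0.50036526 -0.20177103  0.073     ]
[ 0.47542782 -0.2025293   0.073     ]
t 11.18 tcp [ 0.4757 -0.1419  0.1678] yaw -76.39 w 0.0494 gf 62.2 F [-0.   0.4  0.4] -> rows total [0.762 0.037 0.41 ] roll 0.0 n>= 1.7 0.0
```

```bash
python3 -m crank '[[0.25,0.006,0,0,0],[0.25,0.006,0,0,0],[0.248,0.005,0,0,0],[0,0,0.3,0,0],[0,0,0.2,0,0],[0,0,0,0,0],[0,0,0,0,0]]'
python3 - <<'E'
from plant import r
from h import *
for i in range(1):plan(r.read_state(),[.4879,-.2006,.12])
E
```

```text
clock: 11.77
ee_pos: [0.4871, -0.1999, 0.1267]
tool_rot: [0.0, 0.786, -0.618, -0.001]
contact_force: [0.5, -0.2, -1.5]
gripper_width: 0.049
gripper_force: 62.4
t 11.77 tcp [ 0.4871 -0.1999  0.1267] yaw -76.36 w 0.049 gf 62.4 F [ 0.5 -0.2 -1.5] -> rows total [ 0.011 -0.007  0.083] roll 0.0 n>= 0.2 0.0
```

```bash
python3 -m crank '[[0.011,-0.007,0.17,0,0],[0,0,0.17,0,0],[0,0,0,0,0]]';python3 -m crank '[[0,0,0.1,0,0],[0,0,0,0,0]]';python3 -m crank '[[0,0,0.1,0,0],[0,0,0,0,0]]'
```

```text
clock: 12.02
ee_pos: [0.4876, -0.2006, 0.0996]
tool_rot: [0.0, 0.786, -0.618, -0.001]
contact_force: [-1.1, 0.1, -1.4]
gripper_width: 0.049
gripper_force: 62.4
clock: 12.18
ee_pos: [0.4884, -0.2014, 0.0926]
tool_rot: [-0.0, 0.786, -0.619, 0.0]
contact_force: [-0.4, -0.4, -2.2]
gripper_width: 0.0493
gripper_force: 62.5
clock: 12.35
ee_pos: [0.4873, -0.2015, 0.0839]
tool_rot: [0.0, 0.785, -0.619, -0.001]
contact_force: [-0.8, -0.2, -1.6]
gripper_width: 0.049
gripper_force: 62.5
```

```bash
python3 -m crank '[[0,0,0.08,0,0],[0,0,0,0,0]]';python3 -m crank '[[0,0,0.08,0,0],[0,0,0,0,0]]';python3 -m crank '[[0,0,0.06,0,0],[0,0,0,0,0]]'
```

```text
clock: 12.52
ee_pos: [0.4873, -0.2016, 0.0773]
tool_rot: [0.0, 0.785, -0.619, -0.0]
contact_force: [-0.8, 0.4, -2.3]
gripper_width: 0.0492
gripper_force: 62.5
clock: 12.68
ee_pos: [0.4878, -0.2013, 0.0713]
tool_rot: [-0.0, 0.785, -0.619, -0.0]
contact_force: [1.0, 1.8, -3.1]
gripper_width: 0.0494
gripper_force: 62.5
clock: 12.85
ee_pos: [0.4876, -0.2009, 0.0661]
tool_rot: [-0.0, 0.786, -0.619, -0.001]
contact_force: [0.4, 1.9, -2.6]
gripper_width: 0.049
gripper_force: 62.9
```

```bash
python3 -m crank '[[0,0,0.04,0,0],[0,0,0,0,0]]';python3 -m crank '[[0,0,0.04,0,0],[0,0,0,0,0]]'
```

```text
clock: 13.02
ee_pos: [0.4879, -0.2008, 0.0648]
tool_rot: [-0.0, 0.786, -0.619, -0.001]
contact_force: [-4.6, 3.4, 9.7]
gripper_width: 0.0492
gripper_force: 68.7
clock: 13.18
ee_pos: [0.488, -0.2009, 0.0645]
tool_rot: [-0.001, 0.785, -0.619, -0.002]
contact_force: [-10.5, 6.4, 29.6]
gripper_width: 0.049
gripper_force: 74.6
```

```bash
python3 -m crank '[[0,0,-0.05,0,0],[0,0,0,0,1],[0,0,0,0,1],[0,0,0,0,1],[0,0,-0.2,0,1],[0,0,-0.4,0,1],[0,0,-0.5,0,1],[-0.4,0,-0.25,0,1]]'
python3 -m crank '[[-0.35,0,0,0,1],[0,0,0,0,1],[0,0,0,0,1]]'
sed -i 's/x-45:x+45/x-45:x+45/' see.py; python3 see.py w7 | tail -1
python3 - <<'E'
from plant import r
from h import *
d=r.get_image("wrist");s=r.get_image("side");n=r.get_image("scene")
def cr(d,p,k,W=400):
    x,y=proj(d,p).astype(int);return cv2.resize(d["img"][max(y-k,0):y+k,x-k:x+k],(W,W),interpolation=cv2.INTER_CUBIC)
cv2.imwrite("pics/c7.png",np.hstack([cr(d,[.488,-.201,.07],45),cr(s,[.488,-.201,.06],30)])[:,:,::-1])
# outer rim of bearing: top z .058, expected ellipse height
print(proj(d,[.488,-.201,.058]))
E
```

```text
clock: 13.85
ee_pos: [0.4836, -0.1789, 0.1771]
tool_rot: [0.0, 0.782, -0.623, 0.006]
contact_force: [1.4, -1.5, 1.3]
gripper_width: 0.085
gripper_force: 0.0
clock: 14.1
ee_pos: [0.4741, -0.1421, 0.1726]
tool_rot: [-0.0, 0.786, -0.618, 0.0]
contact_force: [0.1, 0.2, -0.3]
gripper_width: 0.0854
gripper_force: 0.0
t 14.1 tcp [ 0.4741 -0.1421  0.1726] yaw -76.29 w 0.0854 gf 0.0 F [ 0.1  0.2 -0.3] -> rows total [0.753 0.018 0.033] roll 0.0 n>= 1.5 0.0
[254.09020614 132.14240621]
```

View pics/c7.png

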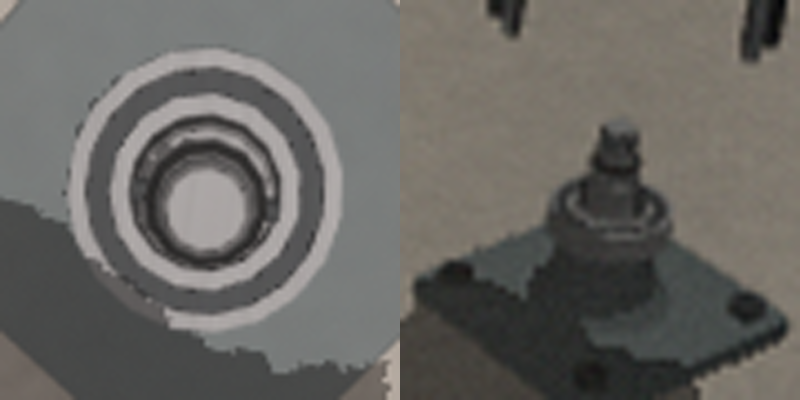

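```bash
python3 -m crank '[[0.25,0.006,0,0,0.45],[0.25,0.006,0,0,0.45],[0.256,0.006,0,0,0.45],[0,0,0.4,0,0.45],[0,0,0.4,0,0.45],[0,0,0.3,0,0.45],[0,0,0,0,0.45]]'
python3 -m crank '[[0,0,0.08,0,0.45],[0,0,0,0,0.45]]'
python3 -m crank '[[0,0,0.06,0,0.45],[0,0,0,0,0.45]]'
python3 -m crank '[[0,0,0.04,0,0.45],[0,0,0,0,0.45]]'
```

```text
clock: 14.88
ee_pos: [0.4831, -0.2029, 0.0794]
tool_rot: [0.002, 0.785, -0.62, -0.004]
contact_force: [0.4, -0.7, 0.2]
gripper_width: 0.0385
gripper_force: 0.0
clock: 15.05
ee_pos: [0.4863, -0.2033, 0.0779]
tool_rot: [0.0, 0.785, -0.619, -0.0]
contact_force: [-0.8, -0.5, -0.4]
gripper_width: 0.0387
gripper_force: 0.0
clock: 15.22
ee_pos: [0.4871, -0.203, 0.0741]
tool_rot: [-0.0, 0.785, -0.619, 0.001]
contact_force: [0.1, 0.1, 0.3]
gripper_width: 0.0382
gripper_force: 0.0
clock: 15.38
ee_pos: [0.4868, -0.2026, 0.0706]
tool_rot: [-0.0, 0.785, -0.619, 0.0]
contact_force: [-0.5, -0.3, 0.2]
gripper_width: 0.0386
gripper_force: 0.0
```

```bash
python3 -m crank '[[0,0,0.04,0,0.45],[0,0,0,0,0.45]]'
python3 -m crank '[[0,0,0.04,0,0.45],[0,0,0,0,0.45]]';python3 -m crank '[[0,0,0.03,0,0.45],[0,0,0,0,0.45]]'
```

```text
clock: 15.55
ee_pos: [0.4871, -0.2024, 0.0678]
tool_rot: [-0.0, 0.785, -0.619, 0.0]
contact_force: [-1.5, 1.5, 5.0]
gripper_width: 0.0384
gripper_force: 2.3
clock: 15.72
ee_pos: [0.4872, -0.2025, 0.0677]
tool_rot: [-0.001, 0.785, -0.619, -0.001]
contact_force: [-7.7, 3.8, 24.9]
gripper_width: 0.0385
gripper_force: 12.8
clock: 15.88
ee_pos: [0.4873, -0.2025, 0.0675]
tool_rot: [-0.001, 0.785, -0.619, -0.001]
contact_force: [-13.3, 5.7, 40.6]
gripper_width: 0.0386
gripper_force: 20.3
```

```bash
python3 -m crank '[[0,0,-0.15,0,0.5],[0,0,-0.4,0,0.6],[0,0,-0.45,-0.1,0.7],[0,0,-0.45,-0.15,0.8],[0,0,-0.25,-0.15,0.8],[0,0,0,-0.15,0.8],[0,0,0,-0.15,0.8],[0,0,0,-0.15,0.8]]'
python3 -m crank '[[0,0,0,-0.15,0.8],[0,0,0,-0.15,0.8],[0,0,0,-0.15,0.8],[0,0,0,-0.15,0.8],[0,0,0,-0.15,0.8],[0,0,0,-0.15,0.8],[0,0,0,-0.15,0.8],[0,0,0,-0.15,0.8]]'
python3 - <<'E'
from plant import r
from h import *
plan(r.read_state(),[.4808,.3149,.15],13.45)
E
```

```text
clock: 16.55
ee_pos: [0.487, -0.2028, 0.1984]
tool_rot: [-0.0, 0.946, -0.325, 0.001]
contact_force: [0.4, -0.6, -0.8]
gripper_width: 0.0683
gripper_force: 0.0
clock: 17.22
ee_pos: [0.4864, -0.2027, 0.1973]
tool_rot: [0.0, 0.99, 0.14, 0.0]
contact_force: [0.5, -0.7, 1.1]
gripper_width: 0.0683
gripper_force: 0.0
t 17.22 tcp [ 0.4864 -0.2027  0.1973] yaw 16.09 w 0.0683 gf 0.0 F [ 0.5 -0.7  1.1] -> rows total [ 1.436 -6.308  0.591] roll 0.059 n>= 13.0 0.4
```

```bash
python3 -m crank '[[0,0,0,0.059,0.8],[0.103,-0.451,0,0,0.8],[0.103,-0.451,0,0,0.8],[0.103,-0.451,0,0,0.8],[0.103,-0.451,0,0,0.8],[0.103,-0.451,0,0,0.8],[0.103,-0.451,0,0,0.8],[0.103,-0.451,0,0,0.8]]'
python3 -m crank '[[0.103,-0.451,0,0,0.8],[0.103,-0.451,0,0,0.8],[0.103,-0.451,0,0,0.8],[0.103,-0.451,0,0,0.8],[0.103,-0.451,0,0,0.8],[0.103,-0.451,0,0,0.8],[0.1,-0.451,0,0,0.8]]'
python3 -m crank '[[0,0,0.3,0,0.8],[0,0,0.3,0,0.8],[0,0,0,0,0.8],[0,0,0,0,0.8]]'
python3 - <<'E'
from plant import r
from h import *
plan(r.read_state(),[.4808,.3149,.065],13.45)
d=r.get_image("wrist");cv2.imwrite("pics/w8.png",d["img"][:,:,::-1])
print("pred peg tip",proj(d,[.4787,.3145,.0796]),"finger mid", proj(d,[.4808,.3149,.0671]))
E
```

```text
clock: 17.88
ee_pos: [0.4852, 0.0581, 0.1976]
tool_rot: [0.0, 0.993, 0.114, 0.0]
contact_force: [0.5, -0.2, 0.3]
gripper_width: 0.0682
gripper_force: 0.0
clock: 18.47
ee_pos: [0.484, 0.317, 0.1974]
tool_rot: [-0.0, 0.993, 0.114, 0.0]
contact_force: [1.2, -0.3, -0.1]
gripper_width: 0.0683
gripper_force: 0.0
clock: 18.8
ee_pos: [0.4829, 0.3142, 0.1478]
tool_rot: [0.001, 0.993, 0.114, -0.002]
contact_force: [-0.5, -0.4, 0.0]
gripper_width: 0.068
gripper_force: 0.0
t 18.8 tcp [0.4829 0.3142 0.1478] yaw 13.1 w 0.068 gf 0.0 F [-0.5 -0.4  0. ] -> rows total [-0.024 -0.015  1.034] roll -0.008 n>= 2.1 0.1
pred peg tip [251.95255606 215.58342001] finger mid [252.15864159 207.86788778]
```

```bash
python3 -m crank '[[-0.024,-0.015,0.4,-0.008,0.7],[0,0,0.4,0,0.65],[0,0,0.15,0,0.6],[0,0,0.08,0,0.6],[0,0,0,0,0.6]]'
python3 -m crank '[[0,0,0,0,0],[0,0,0,0,0],[0,0,0,0,0],[0,0,0,0,0],[0,0,0,0,0],[0,0,0,0,0]]'
python3 -m crank '[[-0.1,0,-0.143,0,0],[-0.15,0,-0.214,0,0],[-0.15,0,-0.214,0,0],[0,0,-0.3,0,0],[0,0,-0.2,0,0],[0,0,0,0,0]]'
python3 - <<'E'
from plant import r
from h import *
plan(r.read_state(),[.61,-.05,.12],13.45)
d=r.get_image("wrist");cv2.imwrite("pics/w9.png",d["img"][:,:,::-1])
E
```

```text
clock: 19.27
ee_pos: [0.4821, 0.3154, 0.0667]
tool_rot: [0.0, 0.993, 0.117, -0.0]
contact_force: [-0.2, -0.2, -0.1]
gripper_width: 0.0508
gripper_force: 0.0
clock: 19.77
ee_pos: [0.4835, 0.3171, 0.0692]
tool_rot: [-0.001, 0.993, 0.117, 0.002]
contact_force: [-1.8, -1.3, 6.0]
gripper_width: 0.0375
gripper_force: 60.7
clock: 20.27
ee_pos: [0.4533, 0.3109, 0.1571]
tool_rot: [-0.002, 0.993, 0.117, 0.004]
contact_force: [0.1, -1.0, -0.9]
gripper_width: 0.0375
gripper_force: 60.5
t 20.27 tcp [0.4533 0.3109 0.1571] yaw 13.49 w 0.0375 gf 60.5 F [ 0.1 -1.  -0.9] -> rows total [0.856 4.843 0.464] roll 0.001 n>= 9.9 0.0
```

```bash
python3 -m crank '[[0.0856,0.4843,0,0,0],[0.0856,0.4843,0,0,0],[0.0856,0.4843,0,0,0],[0.0856,0.4843,0,0,0],[0.0856,0.4843,0,0,0],[0.0856,0.4843,0,0,0],[0.0856,0.4843,0,0,0],[0.0856,0.4843,0,0,0]]'
python3 -m crank '[[0.0856,0.4843,0,0,0],[0.0856,0.4843,0,0,0],[0,0,0.4,0,0],[0,0,0.4,0,0],[0,0,0.4,0,0],[0,0,0.2,0,0],[0,0,0,0,0]]'
python3 -m crank '[[0,0,0.1,0,0],[0,0,0,0,0]]'
python3 -m crank '[[0,0,0.08,0,0],[0,0,0,0,0]]'
```

```text
clock: 20.98
ee_pos: [0.5758, 0.0179, 0.151]
tool_rot: [0.0, 0.993, 0.117, -0.001]
contact_force: [0.8, -0.3, -0.4]
gripper_width: 0.0375
gripper_force: 60.5
clock: 21.57
ee_pos: [0.6017, -0.0521, 0.0338]
tool_rot: [-0.001, 0.993, 0.117, -0.006]
contact_force: [-0.3, 0.6, -1.6]
gripper_width: 0.0374
gripper_force: 60.5
clock: 21.73
ee_pos: [0.6074, -0.052, 0.0318]
tool_rot: [-0.0, 0.993, 0.117, -0.0]
contact_force: [0.1, 1.0, -0.7]
gripper_width: 0.0369
gripper_force: 60.5
clock: 21.9
ee_pos: [0.61, -0.0521, 0.0281]
tool_rot: [0.0, 0.993, 0.117, 0.002]
contact_force: [-0.6, -0.8, 2.8]
gripper_width: 0.0373
gripper_force: 60.8
```

```bash
python3 -m crank '[[0,0,0,0,0.8],[0,0,0,0,1],[0,0,0,0,1],[0,0,-0.3,0,1],[0,0,-0.3,0,1],[-0.2,0,-0.1,0,1],[0,0,0,0,1],[0,0,0,0,1]]'
python3 - <<'E'
from plant import r
from h import *
s=r.read_state();plan(s,[.61,-.052,.026]);d=r.get_image("wrist");cv2.imwrite("pics/w10.png",d["img"][:,:,::-1])
p=proj(d,[.61,-.052,.02]);print(p)
g=cv2.cvtColor(d["img"],cv2.COLOR_RGB2GRAY);x,y=p.astype(int)
k=50;y0=max(y-k,0);G=cv2.resize(g[y0:y+k,x-k:x+k],None,fx=4,fy=4,interpolation=cv2.INTER_CUBIC)
c=cv2.HoughCircles(cv2.medianBlur(G,5),cv2.HOUGH_GRADIENT,1,30,param1=60,param2=25,minRadius=60,maxRadius=170)
for q in c[0][:6]:
    px=(q[0]/4+x-k,q[1]/4+y0);o=onz(d,px,.02);print(px,q[2]/4,o,"exp r",np.linalg.norm(proj(d,o+[0.020,0,0])-proj(d,o)))
E
```

```text
clock: 22.57
ee_pos: [0.592, -0.0564, 0.0827]
tool_rot: [0.0, 0.993, 0.117, 0.0]
contact_force: [-0.3, 0.1, -0.5]
gripper_width: 0.0855
gripper_force: 0.0
t 22.57 tcp [ 0.592  -0.0564  0.0827] yaw 13.42 w 0.0855 gf 0.0 F [-0.3  0.1 -0.5] -> rows total [ 0.232 -0.001  0.709] roll 0.0 n>= 1.5 0.0
[253.62692166 190.27470817]Traceback (most recent call last):
  File "<stdin>", line 8, in <module>
TypeError: 'NoneType' object is not subscriptable
```

```bash
python3 - <<'E'
from plant import r
from h import *
d=r.get_image("wrist")
g=cv2.cvtColor(d["img"],cv2.COLOR_RGB2GRAY)
k=60;x,y=253,190;x0,y0=x-k,y-k
G=cv2.resize(g[y0:y+k,x0:x+k],None,fx=4,fy=4,interpolation=cv2.INTER_CUBIC);G=cv2.createCLAHE(3,(4,4)).apply(cv2.GaussianBlur(G,(7,7),0))
c=cv2.HoughCircles(G,cv2.HOUGH_GRADIENT,1,30,param1=60,param2=20,minRadius=70,maxRadius=140)
for q in c[0][:6]:
    px=(q[0]/4+x0,q[1]/4+y0);o=onz(d,px,.02);print(px,q[2]/4,o,"exp r",np.linalg.norm(proj(d,o+[0.020,0,0])-proj(d,o)))
# coarse grey map
print(cv2.resize(g[110:270,160:350],(38,32),interpolation=cv2.INTER_AREA)//10)
E
```

```text
(np.float32(255.125), np.float32(170.125)) 23.65 [ 0.62505467 -0.04905726  0.02      ] exp r 27.781391640761818
(np.float32(254.125), np.float32(178.875)) 21.525 [ 0.61851876 -0.04987649  0.02      ] exp r 27.26868707028384
[[17 17 17 ... 17 17 17]
 [17 16 17 ... 17 17 17]
 [17 16 17 ... 17 17 17]
 ...
 [ 4  4  4 ...  5  5  5]
 [ 4  4  4 ...  5  4  4]
 [ 4  4  4 ...  4  4  4]]
```

```bash
python3 - <<'E'
import cv2
g=cv2.imread("pics/w10.png")
cv2.imwrite("pics/w10c.png",cv2.resize(g[110:230,193:313],(600,600),interpolation=cv2.INTER_CUBIC))
E
```

```text
(no output)
```

View pics/w10c.png

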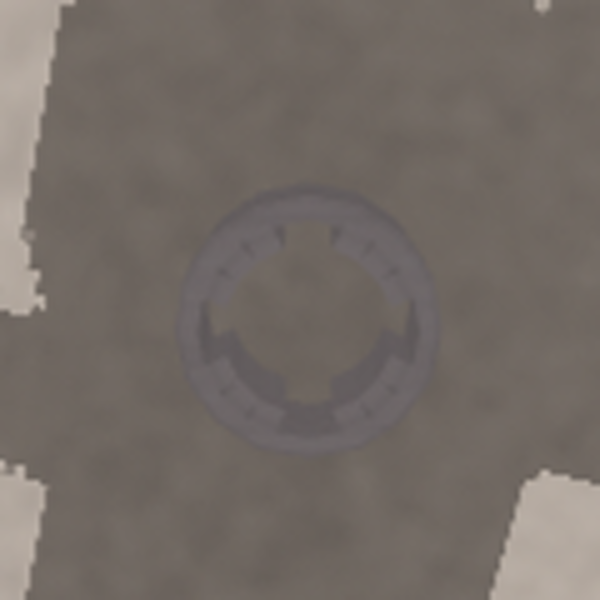

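```bash
python3 - <<'E'
from plant import r
from h import *
d=r.get_image("wrist");s=r.read_state()
o=onz(d,(255,174.2),.02);print(o);plan(s,[o[0],o[1],.024],13.4)
for a,b in(((193+308/5,110+228/5),(193+308/5,110+405/5)),((193+207/5,110+325/5),(193+412/5,110+325/5))):
    v=onz(d,a,.02)-onz(d,b,.02);print(np.degrees(np.arctan2(v[1],v[0])))
E
```

```text
[ 0.62202734 -0.04937863  0.02      ]
t 22.72 tcp [ 0.5916 -0.0556  0.0811] yaw 13.48 w 0.0852 gf 0.0 F [-0.1  0.4 -0.3] -> rows total [0.388 0.012 0.714] roll 0.002 n>= 1.6 0.0
13.565293035578858
103.56297976894666
```

```bash
python3 -m crank '[[0.194,0.006,0,0,1],[0.194,0.006,0,0,1],[0,0,0.3,0,0.8],[0,0,0.3,0,0.65],[0,0,0.19,0,0.65],[0,0,0,0,0.65],[0,0,0,0,0.65]]'
python3 -m crank '[[0,0,0,0,0],[0,0,0,0,0],[0,0,0,0,0],[0,0,0,0,0],[0,0,0,0,0]]'
python3 - <<'E'
from plant import r
from h import *
s=r.read_state();plan(s,[.488,-.2012,.16])
d=r.get_image("wrist");cv2.imwrite("pics/w11.png",d["img"][:,:,::-1])
E
```

```text
clock: 23.3
ee_pos: [0.621, -0.0492, 0.0169]
tool_rot: [-0.0, 0.993, 0.117, -0.002]
contact_force: [0.5, -0.3, 0.6]
gripper_width: 0.0555
gripper_force: 0.0
clock: 23.72
ee_pos: [0.6236, -0.0496, 0.0203]
tool_rot: [0.0, 0.993, 0.117, 0.001]
contact_force: [0.0, -0.0, 1.7]
gripper_width: 0.0373
gripper_force: 60.4
t 23.72 tcp [ 0.6236 -0.0496  0.0203] yaw 13.46 w 0.0373 gf 60.4 F [ 0.  -0.   1.7] -> rows total [-2.09   1.448 -1.746] roll 0.0 n>= 6.2 0.0
```

```bash
python3 -m crank '[[0,0,-0.25,0,0],[0,0,-0.4,0.13,0],[0,0,-0.45,0.131,0],[0,0,-0.4,0,0],[-0.29,0.307,0,0,0],[-0.29,0.307,0,0,0],[-0.29,0.307,0,0,0],[-0.29,0.307,0,0,0]]'
python3 -m crank '[[-0.29,0.307,0,0,0],[-0.288,0.309,0,0,0],[0,0,0,0,0],[0,0,0,0,0],[0,0,0,0,0]]'
python3 - <<'E'
from plant import r
from h import *
s=r.read_state();plan(s,[.489,-.2012,.12],1.7)
E
```

```text
clock: 24.43
ee_pos: [0.5316, -0.1513, 0.1394]
tool_rot: [0.0, 1.0, 0.015, 0.0]
contact_force: [0.9, -0.8, -1.1]
gripper_width: 0.0374
gripper_force: 60.3
clock: 24.85
ee_pos: [0.4881, -0.201, 0.1392]
tool_rot: [-0.0, 1.0, 0.015, 0.0]
contact_force: [-0.2, 0.0, -0.8]
gripper_width: 0.0372
gripper_force: 60.3
t 24.85 tcp [ 0.4881 -0.201   0.1392] yaw 1.69 w 0.0372 gf 60.3 F [-0.2  0.  -0.8] -> rows total [0.011 0.003 0.24 ] roll -0.0 n>= 0.5 0.0
```

```bash
python3 -m crank '[[0.01,0.003,0.2,0,0],[0,0,0.2,0,0],[0,0,0,0,0]]';python3 -m crank '[[0,0,0.08,0,0],[0,0,0,0,0]]';python3 -m crank '[[0,0,0.06,0,0],[0,0,0,0,0]]';python3 -m crank '[[0,0,0.04,0,0],[0,0,0,0,0]]'
```

```text
clock: 25.1
ee_pos: [0.4885, -0.1988, 0.1046]
tool_rot: [-0.001, 1.0, 0.017, -0.001]
contact_force: [0.2, -1.1, -1.9]
gripper_width: 0.0373
gripper_force: 60.3
clock: 25.27
ee_pos: [0.4892, -0.2001, 0.1001]
tool_rot: [-0.0, 1.0, 0.016, -0.0]
contact_force: [-0.0, -0.6, -1.1]
gripper_width: 0.0371
gripper_force: 60.3
clock: 25.43
ee_pos: [0.4888, -0.2009, 0.0956]
tool_rot: [-0.0, 1.0, 0.015, -0.0]
contact_force: [-0.4, 0.7, -0.5]
gripper_width: 0.0376
gripper_force: 60.3
clock: 25.6
ee_pos: [0.4893, -0.2013, 0.0927]
tool_rot: [0.0, 1.0, 0.015, 0.001]
contact_force: [0.9, 1.0, -1.2]
gripper_width: 0.0373
gripper_force: 60.3
```

```bash
python3 -m crank '[[0,0,0.04,0,0],[0,0,0,0,0]]';python3 -m crank '[[0,0,0.03,0,0],[0,0,0,0,0]]'
```

```text
clock: 25.77
ee_pos: [0.4894, -0.2013, 0.0894]
tool_rot: [0.0, 1.0, 0.015, 0.001]
contact_force: [2.0, -0.3, -0.8]
gripper_width: 0.0372
gripper_force: 60.3
clock: 25.93
ee_pos: [0.4893, -0.2013, 0.087]
tool_rot: [0.0, 1.0, 0.015, 0.001]
contact_force: [1.9, 0.2, 0.2]
gripper_width: 0.0371
gripper_force: 60.3
```

```bash
python3 -m crank '[[0,0,0.05,0,0],[0,0,0,0,0]]';python3 -m crank '[[0,0,0.05,0,0],[0,0,0,0,0]]';python3 -m crank '[[0,0,0.03,0,0],[0,0,0,0,0]]'
```

```text
clock: 26.1
ee_pos: [0.4894, -0.2013, 0.0828]
tool_rot: [0.0, 1.0, 0.015, 0.001]
contact_force: [3.0, 0.1, -0.7]
gripper_width: 0.037
gripper_force: 60.3
clock: 26.27
ee_pos: [0.4894, -0.2013, 0.0787]
tool_rot: [0.0, 1.0, 0.015, 0.001]
contact_force: [2.3, 0.1, -1.9]
gripper_width: 0.0373
gripper_force: 60.3
clock: 26.43
ee_pos: [0.4895, -0.2014, 0.0782]
tool_rot: [-0.0, 1.0, 0.015, 0.0]
contact_force: [-0.6, 1.4, 8.5]
gripper_width: 0.0371
gripper_force: 61.3
```

```bash
python3 -m crank '[[0,0,-0.02,0,1],[0,0,0,0,1],[0,0,0,0,1],[0,0,-0.2,0,1],[0,0,-0.45,0,0.8],[0,0,-0.45,-0.13,0.7],[0,0,-0.42,-0.131,0.7],[0.128,-0.465,0,0,0.7]]'
python3 -m crank '[[0.128,-0.465,0,0,0.7],[0.128,-0.465,0,0,0.7],[0.128,-0.465,0,0,0.7],[0.128,-0.465,0,0,0.7],[0.128,-0.465,0,0,0.7],[0.128,-0.465,0,0,0.7],[0.128,-0.465,0,0,0.7],[0.128,-0.465,0,0,0.7]]'
python3 -m crank '[[0.128,-0.465,0,0,0.7],[0.128,-0.465,0,0,0.7],[0,0,0.3,0,0.7],[0,0,0.3,0,0.7],[0,0,0,0,0.7],[0,0,0,0,0.7]]'
python3 - <<'E'
from plant import r
from h import *
plan(r.read_state(),[.5039,.2227,.065],13.45)
d=r.get_image("wrist");cv2.imwrite("pics/w12.png",d["img"][:,:,::-1])
p=proj(d,[.5175-.0088*.973,.226-.0088*.232,.0623]);print("pred top face",p)
g=cv2.cvtColor(d["img"],cv2.COLOR_RGB2GRAY);x,y=p.astype(int);k=50
G=cv2.resize(g[y-k:y+k,x-k:x+k],None,fx=4,fy=4,interpolation=cv2.INTER_CUBIC);G=cv2.createCLAHE(3,(4,4)).apply(cv2.GaussianBlur(G,(7,7),0))
c=cv2.HoughCircles(G,cv2.HOUGH_GRADIENT,1,20,param1=60,param2=20,minRadius=40,maxRadius=130)
for q in (c[0][:6] if c is not None else []): print(q[0]/4+x-k,q[1]/4+y-k,q[2]/4)
E
```

```text
clock: 27.1
ee_pos: [0.4935, -0.1737, 0.2073]
tool_rot: [0.006, 0.994, 0.112, 0.006]
contact_force: [1.4, -1.3, 1.8]
gripper_width: 0.0601
gripper_force: 0.0
clock: 27.77
ee_pos: [0.4995, 0.1467, 0.1992]
tool_rot: [0.0, 0.993, 0.117, -0.001]
contact_force: [1.0, 0.1, -0.3]
gripper_width: 0.0596
gripper_force: 0.0
clock: 28.27
ee_pos: [0.5012, 0.2212, 0.1498]
tool_rot: [0.001, 0.993, 0.117, -0.003]
contact_force: [0.6, 0.1, 0.2]
gripper_width: 0.0593
gripper_force: 0.0
t 28.27 tcp [0.5012 0.2212 0.1498] yaw 13.44 w 0.0593 gf 0.0 F [0.6 0.1 0.2] -> rows total [ 0.037 -0.01   1.06 ] roll -0.0 n>= 2.1 0.0
pred top face [252.6268953  193.88987542]
251.375 202.875 22.2
255.875 197.375 16.025
251.625 184.375 20.15
248.875 198.375 17.1
256.125 186.625 16.35
251.875 194.125 13.6
```

```bash
python3 -m crank '[[0.03,-0.01,0.4,0,0.65],[0,0,0.4,0,0.55],[0,0,0.15,0,0.5],[0,0,0.1,0,0.5],[0,0,0,0,0.5]]'
python3 -m crank '[[0,0,0,0,0],[0,0,0,0,0],[0,0,0,0,0],[0,0,0,0,0],[0,0,0,0,0]]'
python3 -m crank '[[-0.1,0,-0.143,0,0],[-0.15,0,-0.214,0,0],[-0.15,0,-0.214,0,0],[0,0,-0.3,0,0],[0,0,-0.2,0,0],[0,0,0,0,0]]'
python3 - <<'E'
from plant import r
from h import *
plan(r.read_state(),[.61,-.05,.12],13.45)
E
```

```text
clock: 28.73
ee_pos: [0.5048, 0.2232, 0.0672]
tool_rot: [0.0, 0.993, 0.117, -0.001]
contact_force: [-0.3, -0.5, 1.2]
gripper_width: 0.0426
gripper_force: 0.0
clock: 29.15
ee_pos: [0.5064, 0.2245, 0.0696]
tool_rot: [-0.0, 0.993, 0.117, 0.001]
contact_force: [-1.9, -2.1, 6.2]
gripper_width: 0.0307
gripper_force: 60.0
clock: 29.65
ee_pos: [0.4769, 0.2185, 0.1578]
tool_rot: [-0.001, 0.993, 0.117, 0.004]
contact_force: [0.3, -0.0, -1.2]
gripper_width: 0.0311
gripper_force: 59.5
t 29.65 tcp [0.4769 0.2185 0.1578] yaw 13.48 w 0.0311 gf 59.5 F [ 0.3 -0.  -1.2] -> rows total [0.837 3.651 0.472] roll 0.001 n>= 7.5 0.0
```

```bash
python3 -m crank '[[0.105,0.456,0,0,0],[0.105,0.456,0,0,0],[0.105,0.456,0,0,0],[0.105,0.456,0,0,0],[0.105,0.456,0,0,0],[0.105,0.456,0,0,0],[0.105,0.456,0,0,0],[0.105,0.456,0,0,0]]'
python3 -m crank '[[0,0,0.4,0,0],[0,0,0.4,0,0],[0,0,0.4,0,0],[0,0,0.25,0,0],[0,0,0.1,0,0],[0,0,0,0,0]]'
python3 -m crank '[[0,0,0.06,0,0],[0,0,0,0,0]]'
python3 -m crank '[[0,0,0.06,0,0],[0,0,0,0,0]]'
```

```text
clock: 30.32
ee_pos: [0.6076, -0.0532, 0.1524]
tool_rot: [-0.0, 0.993, 0.117, -0.0]
contact_force: [0.3, 0.7, -0.0]
gripper_width: 0.0309
gripper_force: 59.5
clock: 30.82
ee_pos: [0.6053, -0.0512, 0.0266]
tool_rot: [-0.001, 0.993, 0.117, -0.003]
contact_force: [0.3, -0.0, -1.5]
gripper_width: 0.031
gripper_force: 59.6
clock: 30.98
ee_pos: [0.6087, -0.0514, 0.0256]
tool_rot: [0.0, 0.993, 0.117, 0.001]
contact_force: [-0.4, 0.6, -0.6]
gripper_width: 0.0309
gripper_force: 59.6
clock: 31.15
ee_pos: [0.6109, -0.051, 0.0234]
tool_rot: [0.0, 0.993, 0.117, 0.003]
contact_force: [-1.5, 0.4, 7.3]
gripper_width: 0.0306
gripper_force: 61.5
```

```bash
python3 -m crank '[[0,0,0,0,1],[0,0,0,0,1],[0,0,0,0,1],[0,0,-0.2,0,1],[0.156,0,0,0,1],[0,0,0,0,1],[0,0,0,0,1]]'
python3 - <<'E'
from plant import r
from h import *
s=r.read_state();plan(s,[.623,-.048,.016],13.45)
d=r.get_image("wrist")
p=proj(d,[.623,-.048,.011]);print(p)
g=cv2.cvtColor(d["img"],cv2.COLOR_RGB2GRAY);x,y=p.astype(int);k=55
G=cv2.resize(g[y-k:y+k,x-k:x+k],None,fx=4,fy=4,interpolation=cv2.INTER_CUBIC);G=cv2.createCLAHE(4,(2,2)).apply(cv2.GaussianBlur(G,(7,7),0))
c=cv2.HoughCircles(G,cv2.HOUGH_GRADIENT,1,20,param1=60,param2=22,minRadius=60,maxRadius=140)
for q in (c[0][:6] if c is not None else []):
    px=(q[0]/4+x-k,q[1]/4+y-k);o=onz(d,px,.011);print(px,q[2]/4,o,"exp r",np.linalg.norm(proj(d,o+[0,.0175,0])-proj(d,o)))
E
```

```text
clock: 31.73
ee_pos: [0.6199, -0.0483, 0.0361]
tool_rot: [-0.0, 0.993, 0.117, 0.0]
contact_force: [-0.3, -0.0, -0.3]
gripper_width: 0.0856
gripper_force: 0.0
t 31.73 tcp [ 0.6199 -0.0483  0.0361] yaw 13.49 w 0.0856 gf 0.0 F [-0.3 -0.  -0.3] -> rows total [0.039 0.005 0.252] roll 0.001 n>= 0.5 0.0
[254.2327914  229.34578566]
(np.float64(256.125), np.float64(225.625)) 26.6 [ 0.62574017 -0.04856346  0.011     ] exp r 27.885631271062728
(np.float64(252.875), np.float64(230.375)) 21.075 [ 0.62211405 -0.04733022  0.011     ] exp r 27.750718820328782
(np.float64(259.125), np.float64(229.875)) 20.925 [ 0.62337451 -0.05109157  0.011     ] exp r 27.724954691535515
(np.float64(259.125), np.float64(219.125)) 19.4 [ 0.63042779 -0.04935102  0.011     ] exp r 28.079994234076825
(np.float64(251.375), np.float64(220.375)) 19.9 [ 0.62847808 -0.04483877  0.011     ] exp r 28.091645809777756
(np.float64(257.375), np.float64(234.625)) 27.2 [ 0.619942   -0.05079284  0.011     ] exp r 27.580059294406876
```

```bash
python3 -m crank '[[0.057,0.004,0,0,1],[0,0,0.26,0,0.7],[0,0,0,0,0.7],[0,0,0,0,0],[0,0,0,0,0],[0,0,0,0,0],[0,0,0,0,0],[0,0,0,0,0]]'
python3 -m crank '[[0,0,0,0,0.7],[0,0,0,0,0.7],[0,0,0,-0.155,0.8],[0,0,0,-0.155,0.8],[0,0,0,-0.155,0.8],[0,0,0,-0.155,0.8],[0,0,0,-0.155,0.8],[0,0,0,-0.155,0.8]]'
python3 -m crank '[[0,0,0,-0.155,0.8],[0,0,0,-0.155,0.8],[0,0,0,-0.155,0.8],[0,0,0,-0.155,0.8],[0,0,0,-0.155,0.8],[0,0,0,-0.155,0.8],[0,0,0,-0.14,0.8],[0,0,0,0,0.8]]'
python3 -m crank '[[0,0,0,0,0],[0,0,0,0,0],[0,0,0,0,0],[0,0,0,0,0],[0,0,0,0,0],[0,0,0,0,0]]'
python3 - <<'E'
from plant import r
from h import *
s=r.read_state();plan(s,[.488,-.2012,.15]);print(s["qpos"][6])
E
```

```text
clock: 32.45
ee_pos: [0.6244, -0.0479, 0.0157]
tool_rot: [0.0, 0.993, 0.117, 0.0]
contact_force: [-0.4, -0.5, 0.6]
gripper_width: 0.0315
gripper_force: 59.5
clock: 33.12
ee_pos: [0.6242, -0.048, 0.0153]
tool_rot: [0.0, 0.884, 0.467, 0.0]
contact_force: [-0.0, 0.3, 0.3]
gripper_width: 0.0681
gripper_force: 0.0
clock: 33.78
ee_pos: [0.6241, -0.0483, 0.0151]
tool_rot: [-0.0, 0.619, 0.785, 0.0]
contact_force: [0.3, -0.6, -0.1]
gripper_width: 0.0685
gripper_force: 0.0
clock: 34.28
ee_pos: [0.6244, -0.0478, 0.0157]
tool_rot: [0.0, 0.619, 0.785, 0.0]
contact_force: [0.2, -0.8, 4.3]
gripper_width: 0.0314
gripper_force: 59.3
t 34.28 tcp [ 0.6244 -0.0478  0.0157] yaw 103.44 w 0.0314 gf 59.3 F [ 0.2 -0.8  4.3] -> rows total [-1.469 -2.104 -1.679] roll 0.0 n>= 6.1 0.0
-0.08049735760539041
```

```bash
python3 -m crank '[[0,0,-0.3,0,0],[0,0,-0.46,0,0],[0,0,-0.46,0,0],[0,0,-0.46,0,0],[-0.245,-0.35,0,0,0],[-0.245,-0.35,0,0,0],[-0.245,-0.35,0,0,0],[-0.245,-0.35,0,0,0]]'
python3 -m crank '[[-0.245,-0.35,0,0,0],[-0.243,-0.352,0,0,0],[0,0,0,0,0],[0,0,0.2,0,0],[0,0,0,0,0],[0,0,0,0,0]]'
python3 - <<'E'
from plant import r
from h import *
s=r.read_state();plan(s,[.488,-.2010,.11])
E
```

```text
clock: 34.95
ee_pos: [0.5321, -0.1509, 0.1493]
tool_rot: [0.0, 0.619, 0.785, -0.0]
contact_force: [-0.4, -1.0, -0.2]
gripper_width: 0.0314
gripper_force: 59.7
clock: 35.45
ee_pos: [0.4868, -0.2005, 0.1325]
tool_rot: [-0.001, 0.619, 0.785, -0.0]
contact_force: [-0.2, 0.6, -1.0]
gripper_width: 0.0315
gripper_force: 59.7
t 35.45 tcp [ 0.4868 -0.2005  0.1325] yaw 103.48 w 0.0315 gf 59.7 F [-0.2  0.6 -1. ] -> rows total [-0.009  0.013  0.281] roll 0.0 n>= 0.6 0.0
```

```bash
python3 -m crank '[[-0.004,0.006,0.12,0,0],[0,0,0.1,0,0],[0,0,0,0,0]]';python3 -m crank '[[0,0,0.08,0,0],[0,0,0,0,0]]';python3 -m crank '[[0,0,0.05,0,0],[0,0,0,0,0]]';python3 -m crank '[[0,0,0.04,0,0],[0,0,0,0,0]]'
```

```text
clock: 35.7
ee_pos: [0.4874, -0.2003, 0.1141]
tool_rot: [-0.002, 0.619, 0.786, -0.0]
contact_force: [0.4, -0.3, -1.1]
gripper_width: 0.0316
gripper_force: 59.7
clock: 35.87
ee_pos: [0.4879, -0.2009, 0.1084]
tool_rot: [-0.001, 0.619, 0.785, -0.0]
contact_force: [-0.1, -0.2, -1.0]
gripper_width: 0.0313
gripper_force: 59.7
clock: 36.03
ee_pos: [0.4881, -0.2013, 0.1049]
tool_rot: [-0.0, 0.619, 0.785, -0.0]
contact_force: [-0.0, -0.4, -0.4]
gripper_width: 0.0313
gripper_force: 59.7
clock: 36.2
ee_pos: [0.4881, -0.2013, 0.102]
tool_rot: [-0.0, 0.619, 0.785, -0.0]
contact_force: [-0.2, 0.8, -0.4]
gripper_width: 0.0313
gripper_force: 59.7
```

```bash
for i in 1; do python3 -m crank '[[0,0,0.05,0,0],[0,0,0,0,0]]';python3 -m crank '[[0,0,0.04,0,0],[0,0,0,0,0]]';python3 -m crank '[[0,0,0.03,0,0],[0,0,0,0,0]]'; done
```

```text
clock: 36.37
ee_pos: [0.4879, -0.2013, 0.0979]
tool_rot: [-0.0, 0.619, 0.785, -0.0]
contact_force: [0.2, -0.7, -0.7]
gripper_width: 0.0314
gripper_force: 59.7
clock: 36.53
ee_pos: [0.4881, -0.2013, 0.0946]
tool_rot: [-0.0, 0.619, 0.785, -0.0]
contact_force: [-0.8, -0.7, -0.7]
gripper_width: 0.0311
gripper_force: 59.7
clock: 36.7
ee_pos: [0.4883, -0.2014, 0.0936]
tool_rot: [-0.0, 0.619, 0.785, -0.001]
contact_force: [-3.1, 1.4, 7.7]
gripper_width: 0.0316
gripper_force: 60.6
```

```bash
python3 -m crank '[[0,0,0.02,0,0],[0,0,-0.04,0,0],[0,0,0,0,0.8],[0,0,0,0,0.8],[0,0,0,0,0.8],[0,0,-0.3,0,0.6],[0,0,-0.1,0,0.3],[0,0,0,0,0.3]]'
python3 -m crank '[[0,0,0,0,0.3],[0,0,0.15,0,0.3],[0,0,0.08,0,0.3],[0,0,0,0,0.3]]'
python3 -m crank '[[0,0,0.05,0,0.3],[0,0,0,0,0.3]]'
python3 -m crank '[[0,0,0.04,0,0.3],[0,0,0,0,0.3]]'
```

```text
clock: 37.37
ee_pos: [0.491, -0.2022, 0.1286]
tool_rot: [0.003, 0.619, 0.785, 0.001]
contact_force: [0.5, -0.0, -0.7]
gripper_width: 0.0321
gripper_force: 0.0
clock: 37.7
ee_pos: [0.4858, -0.2006, 0.1047]
tool_rot: [-0.003, 0.619, 0.785, -0.001]
contact_force: [-0.5, 1.1, -1.1]
gripper_width: 0.0253
gripper_force: 0.0
clock: 37.87
ee_pos: [0.4876, -0.201, 0.1025]
tool_rot: [-0.001, 0.619, 0.785, -0.0]
contact_force: [0.0, -0.5, -0.1]
gripper_width: 0.0255
gripper_force: 0.0
clock: 38.03
ee_pos: [0.4883, -0.2013, 0.1003]
tool_rot: [-0.0, 0.619, 0.785, 0.0]
contact_force: [0.6, 0.3, -0.2]
gripper_width: 0.0259
gripper_force: 0.0
```

```bash
python3 -m crank '[[0,0,0.03,0,0.3],[0,0,0,0,0.3]]'
python3 -m crank '[[0,0,0.03,0,0.3],[0,0,0,0,0.3]]'
```

```text
clock: 38.2
ee_pos: [0.4888, -0.2015, 0.0999]
tool_rot: [0.0, 0.619, 0.785, -0.0]
contact_force: [-3.5, 1.1, 9.9]
gripper_width: 0.0254
gripper_force: 4.8
clock: 38.37
ee_pos: [0.4889, -0.2015, 0.0997]
tool_rot: [-0.0, 0.619, 0.785, -0.001]
contact_force: [-8.1, 2.7, 23.1]
gripper_width: 0.026
gripper_force: 11.4
```

```bash
python3 -m crank '[[0,0,-0.1,0,0.3],[0,0,-0.3,0,0.3],[0,0,-0.4,0,0.3],[0,0,-0.4,0,0.3],[0,0,-0.2,0,0.3],[0,0,0,0,0.3],[0,0,0,0,0.3],[0,0,0,0,0.3]]'
python3 -c "
from plant import r
print(r.read_state()['contact_force']); print(r.close_job())"
```

```text
clock: 39.03
ee_pos: [0.4877, -0.2014, 0.2071]
tool_rot: [-0.001, 0.619, 0.785, -0.0]
contact_force: [-0.2, -0.4, -1.1]
gripper_width: 0.0259
gripper_force: 0.0
[-0.17763827 -0.44791381 -1.0977186 ]
the job is handed in; nothing more can be done
None
```

The large bearing, sleeve and small bearing are on the spindle in that order. Each met a hard stop at its expected home height, the gripper is clear, and I handed the job in at 39 s; no verdict came back and I took no picture after the last placement.

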